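Sweep the tube caps through the counting gate

ROBOT

A 6-joint arm with a two-finger parallel gripper is mounted at the origin on the work surface. World frame = base frame: x ahead of the robot, y to its left, z up, the work surface at z = 0. Lengths are in m, angles in rad, forces in N, time in s.
With the tool pointing down it reaches from about 0.25 to 0.725 m from the base axis. Payload 4 kg.
Tool frame: the origin (TCP) lies at the very end of the fingers, on their centre line; the grasp point (between the pads) lies 19 mm behind it; z points along the fingers, y is the line along which they close (so a half turn about z gives the same grasp; the last joint's range is limited). The gripper opens to 85 mm and grips with 20 to 120 N. Pads are 22 mm wide; open, the fingers measure 114 mm over their backs; the gripper's body (76 mm by 85 mm) begins 54 mm behind the grasp point. The pads swing forward as they close: fully open they stand 13 mm farther back than shut.
Start: joints at [-1.214, 0.241, 0.005, 1.335, 0, 1.571], TCP at [0.175, -0.469, 0.231] pointing down, gripper open.
Joint ranges: [-2.72, 2.72], [-1.05, 1.87], [-1.09, 1.28], [-1.99, 2.15], [-1.42, 1.44], [-3.14, 3.14]. Speed limits (rad/s): [2.79, 2.79, 3.14, 3.14, 3.14, 3.14].

INTERFACE

Orientations are given as a unit quaternion [x, y, z, w].
In Python, from workcell import bot, vision, workorder, boxes_of gives the robot as it stands.
- The arm moves only by the tool send_rows, never from a script. Its argument "motion" is text: rows parted by semicolons, each of 5 numbers parted by spaces: the closure, from -1 (fully open) to 1 (shut), so that 0 is half open, then the shift along the tool's x, y, z in cm, then the turn about the tool's z in rad. In form: claw x y z twist; .... A call has 1 to 5 rows; each row is the pose to reach, as a shift and turn from the pose commanded when the call began, along the tool's axes at that moment; what a row does not reach only later rows make up. A row lasts 1/10 s, in which the tool goes at most 50 mm and 8.59 degrees, less where a joint would pass 70% of its speed; a pose out of reach is approached as far as the arm can. A call with a gripper value outside its range is refused whole. The fingers move at their own pace and stop on an object; the grip force is fixed at half the most. Time passes only in rows, so rows that repeat a pose let the fingers close. It gives the time, the measured TCP pose, the force, the opening and the grip force at its end, in the units of the state.
- bot.get_obs(): the state, without advancing time (a new reading comes with each control period).
- vision.camera(name): name is "scene" or "top" or "wrist"; returns the picture (420x560x3 uint8, red, green, blue); there is no depth.
- vision.camera_model(name): a dict with "fov_y" (degrees; the focal length in pixels is half the picture's height over the tangent of half this angle, whatever the lens; pixels are square), "cx", "cy" (the principal point, pixels), "world_from_camera" (4x4, takes a point from camera to world coordinates); the wrist camera has in their place "hand_eye" (4x4, takes a point from camera to tool coordinates, whose origin is the TCP and whose axes are the flange's). Camera axes: x right, y down, z forward; pixel columns grow to the right and rows downward; lengths in m; the calibration is good to about 2 mm. A picture is of the moment at which its call begins: read the wrist's pose just before it. camera_model takes no time and is no camera call.
- workorder.job_done(): hands the job in; it is judged then, once.
Trained networks look in the newest picture that a camera, given by its name, has taken for a name from the list of things; names that differ only in an ending like _2 or _b are one class to them, and where a whole thing is asked for, a point or a joint stands for the part that bears it (a point fixed in the world has none). Each returns a list of dicts, best first, with "conf" (0 to 1); they miss things now and then, are a little off and sometimes report something else, mostly with a low value. They report only what shows in the picture. A call takes as long as a camera call. They do not tell look-alikes from the thing itself.
- boxes_of(camera, target): "rect" ([centre column, centre row, width, height] in pixels, round what is visible of it).
The state is a dict: "clock": time; "joint_pos": joint angles; "joint_vel": joint speeds; "tau": joint torques, N m; "eef_pos": TCP position; "tool_rot": TCP orientation; "ft_force": force on the tool from outside, world axes, zero at the start; "ft_torque": the same for the moment, N m; "grip_width": finger opening in m; "grasp_force": force on a finger pad.
Only numpy, scipy, OpenCV 4.12 (cv2) and the standard library are available. Lean on these libraries where they do the work, as an engineer would, in place of code of your own. Each camera call takes 0.05 s, during which the arm holds its last target. There are 200 camera calls.

TASK

Three loose screw caps lie on the deck of the grey counting tray. With the fingertips, sweep them one at a time through the narrow gate in the tray's rim so that each drops into the slot behind it before the next one follows; slide them only, never pick a cap up. Leave the bottle, the capped tube and the tube rack standing where they are, and finish with all three caps lying in the slot.

Things in the scene. Friction and masses are not known exactly. Their poses are not given: they have to be found in the camera images.
- tray: grey counting tray with a black deck, fixed. Origin on the bench below the middle of the gate, at the gate rim's inner face; x points out through the gate, y along the gate rim, z up. Its flat deck lies at z = 90 mm and spans x = -175 to 6 mm, y = -140 to 140 mm, enclosed by rims 15 mm high and 6 mm thick. The gate rim (x = 0 to 6 mm) has one opening, the gate
- gate (a point): middle of the gate, at deck height (90 mm above the bench), tray x = 3 mm. The gate is 48 mm wide (tray y = -24 to 24 mm), open at the top, 6 mm long; at its far end (tray x = 6 mm) the deck ends and the slot begins. Axes as the tray's
- slot (a point): centre of the slot's mouth, at deck height, tray x = 36 mm. The slot is an open well behind the gate, tray x = 6 to 66 mm, y = -50 to 50 mm, its floor 5 mm above the bench: a cap pushed with its centre past the edge tips in and drops about 85 mm. Its outer walls are as high as the rims. Axes as the tray's
- cap1_center (a point): white ribbed screw cap lying flat on the tray's deck, a disc 34 mm in diameter and 14 mm tall; this point is its centre, 7 mm above its underside. About 15 g, slides freely; the three caps are alike, and which of them lies where varies
- cap2_center (a point): white ribbed screw cap lying flat on the tray's deck, a disc 34 mm in diameter and 14 mm tall; this point is its centre, 7 mm above its underside. About 15 g, slides freely; the three caps are alike, and which of them lies where varies
- cap3_center (a point): white ribbed screw cap lying flat on the tray's deck, a disc 34 mm in diameter and 14 mm tall; this point is its centre, 7 mm above its underside. About 15 g, slides freely; the three caps are alike, and which of them lies where varies
- bottle: small amber bottle, 50 mm in diameter and 105 mm tall, standing on the bench in the corner beside the slot on the tray's +y side; origin under its centre
- tube: single clear sample tube with a white cap, 34 mm in diameter at the cap and 112 mm tall, standing on the bench in the corner beside the slot on the tray's -y side; origin under its centre
- rack: grey rack of capped tubes, 70 x 160 mm and 95 mm tall, standing on the bench behind the tray (the side away from the gate); origin under its centre, its long side along its y
There are look-alikes about, which are no part of the job. What is shaped like the part that bears cap3_center but orange is not meant. What is shaped like the part that bears cap2_center but green is not meant.

How it is judged:
On the way, in this order (a step that is already met when the one before it is completed fails the run):
1. a first cap has dropped into the slot, alone (((x of cap1_center in the frame of tray between 0.006 and 0.066 m and y of cap1_center in the frame of tray between -0.05 and 0.05 m and z of cap1_center in the frame of tray below 0.085 m) or (x of cap2_center in the frame of tray between 0.006 and 0.066 m and y of cap2_center in the frame of tray between -0.05 and 0.05 m and z of cap2_center in the frame of tray below 0.085 m) or (x of cap3_center in the frame of tray between 0.006 and 0.066 m and y of cap3_center in the frame of tray between -0.05 and 0.05 m and z of cap3_center in the frame of tray below 0.085 m))), for 0.3 s.
2. a second cap has dropped into the slot ((((x of cap1_center in the frame of tray between 0.006 and 0.066 m and y of cap1_center in the frame of tray between -0.05 and 0.05 m and z of cap1_center in the frame of tray below 0.085 m) and (x of cap2_center in the frame of tray between 0.006 and 0.066 m and y of cap2_center in the frame of tray between -0.05 and 0.05 m and z of cap2_center in the frame of tray below 0.085 m)) or ((x of cap2_center in the frame of tray between 0.006 and 0.066 m and y of cap2_center in the frame of tray between -0.05 and 0.05 m and z of cap2_center in the frame of tray below 0.085 m) and (x of cap3_center in the frame of tray between 0.006 and 0.066 m and y of cap3_center in the frame of tray between -0.05 and 0.05 m and z of cap3_center in the frame of tray below 0.085 m)) or ((x of cap1_center in the frame of tray between 0.006 and 0.066 m and y of cap1_center in the frame of tray between -0.05 and 0.05 m and z of cap1_center in the frame of tray below 0.085 m) and (x of cap3_center in the frame of tray between 0.006 and 0.066 m and y of cap3_center in the frame of tray between -0.05 and 0.05 m and z of cap3_center in the frame of tray below 0.085 m)))), for 0.3 s.
3. the third cap has dropped into the slot (x of cap1_center in the frame of tray between 0.006 and 0.066 m and y of cap1_center in the frame of tray between -0.05 and 0.05 m and z of each of cap1_center, cap2_center, cap3_center in the frame of tray below 0.085 m and x of cap2_center in the frame of tray between 0.006 and 0.066 m and y of cap2_center in the frame of tray between -0.05 and 0.05 m and x of cap3_center in the frame of tray between 0.006 and 0.066 m and y of cap3_center in the frame of tray between -0.05 and 0.05 m), for 0.3 s.
At the end, for the whole second after the job is handed in: all three caps lie inside the slot's four walls, their centres at least 5 mm below deck level; the bottle, tube and rack stand upright within 15 mm of where they began (all of step 3 and distance of each of bottle, tube, rack from where it was at the start of the episode below 0.015 m and angle between each of bottle, tube, rack's own z axis and vertical below 0.15 rad); the robot touches nothing.
It fails at once if a cap is lifted off the deck (its centre more than 21 mm above deck level; 7 mm when lying flat) (z of any of cap1_center, cap2_center, cap3_center in the frame of tray above 0.111 m).
It fails at once if the bottle is shifted by more than 15 mm or tipped (distance of bottle from where it was at the start of the episode above 0.015 m or angle between bottle's own z axis and vertical above 0.15 rad).
It fails at once if the tube is shifted by more than 15 mm or tipped (distance of tube from where it was at the start of the episode above 0.015 m or angle between tube's own z axis and vertical above 0.15 rad).
It fails at once if the rack is shifted by more than 15 mm or tipped (distance of rack from where it was at the start of the episode above 0.015 m or angle between rack's own z axis and vertical above 0.15 rad).
It also fails if it takes over 64 s, if anything falls off the work surface, if the arm or the gripper's body presses on something with over 40 N, if the wrist force passes 120 N, or if a joint passes its speed limit or range.

## Working session

There is one attempt and no reset: what is moved stays moved. The work goes in short steps, Python scripts to look and compute and a tool call to move; the robot and the scene stay as the last step left them, time stands still between calls to the robot, and variables do not carry over. Pictures are saved under pics/ and viewed, at most 10 in all, crops included, and the job is handed in when it is done.

Besides the shell and the picture viewer there is one more tool, called after "Call:" by a JSON object that holds its "fn" and its "kwargs". send_rows: Moves the arm, as the interface text tells. Its arguments: {"type":"object","properties":{"motion":{"type":"string"}},"required":["motion"]}

```bash
mkdir -p pics; cat > h.py <<'E'
import numpy as np, cv2
from workcell import bot, vision, workorder, boxes_of
def cam(n):
    o=bot.get_obs(); im=vision.camera(n); return im,vision.camera_model(n),o
def K(m,shape=(420,560)): return shape[0]/2/np.tan(np.radians(m['fov_y'])/2)
def ray2z(m,px,z):
    f=K(m);T=np.array(m['world_from_camera']);d=T[:3,:3]@np.array([(px[0]-m['cx'])/f,(px[1]-m['cy'])/f,1]);o=T[:3,3]
    return o+d*(z-o[2])/d[2]
def proj(m,p):
    f=K(m);T=np.linalg.inv(np.array(m['world_from_camera']));c=T[:3,:3]@p+T[:3,3];return c[:2]/c[2]*f+[m['cx'],m['cy']]
E
python3 - <<'E'
from h import *
for n in ['top','scene']:
    im,m,o=cam(n); cv2.imwrite(f'pics/{n}0.png',im[...,::-1]); print(n,{k:np.round(v,3).tolist() for k,v in m.items() if not isinstance(v,str)})
    for t in ['cap1_center','tray','bottle','tube','rack']:
        for d in boxes_of(n,t)[:7]: print(t,round(d['conf'],2),np.round(d['rect'],1))
print(o)
E
```

```text
top {'fov_y': 50.529, 'cx': 276.92, 'cy': 217.175, 'world_from_camera': [[-0.02, -0.983, 0.183, 0.367], [-1.0, 0.02, -0.001, -0.037], [-0.002, -0.183, -0.983, 0.88], [0.0, 0.0, 0.0, 1.0]]}
cap1_center 0.67 [303.7 198.7 146.4 164.9]
cap1_center 0.58 [308.4 156.9  16.7  23.2]
tray 0.93 [303.1 196.8 142.3 162.2]
bottle 0.76 [239.4 247.5  29.1  27.8]
tube 0.91 [246.3 142.7  23.2  35. ]
rack 0.77 [409.4 192.8  58.5  90. ]
scene {'fov_y': 51.044, 'cx': 273.946, 'cy': 198.963, 'world_from_camera': [[0.069, 0.598, -0.799, 1.177], [0.997, -0.023, 0.068, -0.108], [0.022, -0.802, -0.598, 0.563], [0.0, 0.0, 0.0, 1.0]]}
cap1_center 0.61 [251.1 225.9  27.1  15.7]
tray 0.62 [246.7 226.8 168.3 150.6]
bottle 0.67 [247.4 227.9 163.6 153.1]
bottle 0.61 [315.6 174.7  11.9  10.8]
bottle 0.39 [137.9 234.9  75.5  97.5]
tube 0.91 [325.3 259.9  23.4  66. ]
rack 0.81 [139.2 233.   77.   96.6]
{'clock': 0.3, 'joint_pos': array([-1.21396250e+00,  2.40931157e-01,  4.56470975e-03,  1.33519719e+00,
       -3.30039380e-05,  1.57081865e+00]), 'joint_vel': array([-0.00159386, -0.0025386 ,  0.00345621, -0.00132646, -0.00144236,
        0.00031593]), 'tau': array([-7.13739137e-04, -3.71850586e+01,  2.52249795e+01,  9.12596384e-03,
        7.54162147e-05, -2.21100407e-05]), 'eef_pos': array([ 0.17457003, -0.46830548,  0.23097452]), 'tool_rot': array([ 9.84127786e-01,  1.77460848e-01, -8.43325022e-05, -3.74637174e-04]), 'ft_force': array([-1.08182271,  0.01307558, -0.26683852]), 'ft_torque': array([0.00490354, 0.02466755, 0.03688929]), 'grasp_force': 0.0, 'grip_width': 0.08517971785403336}
```

View pics/top0.png

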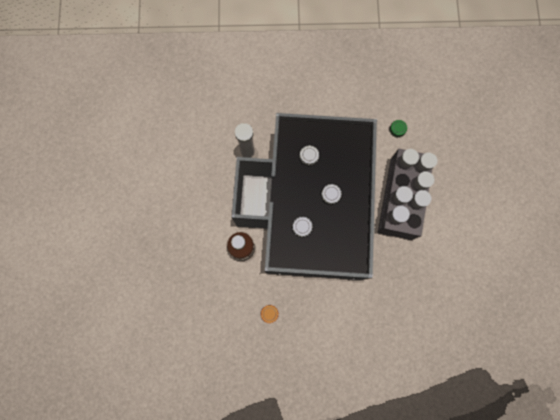

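View pics/scene0.png

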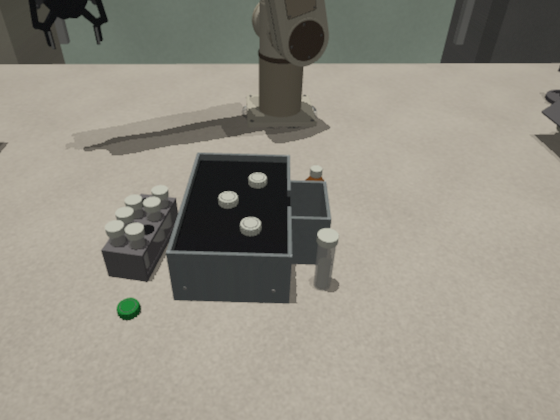

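```bash
cat >> h.py <<'E'
from scipy.optimize import least_squares
def caps(im,m):
    hsv=cv2.cvtColor(im,cv2.COLOR_RGB2HSV); w=((hsv[...,2]>120)&(hsv[...,1]<60)).astype(np.uint8)
    n,l,s,c=cv2.connectedComponentsWithStats(w); return [(c[i],s[i]) for i in range(1,n) if 60<s[i][4]<900]
E
python3 - <<'E'
from h import *
im,m,o=cam('top')
for c,s in caps(im,m):
    print(np.round(c,1),s[:5],np.round(ray2z(m,c,.102),4))
# rim model: score by grey level of rim-top line, Edge: black interior boundary
g=cv2.cvtColor(im,cv2.COLOR_RGB2GRAY)
R=[(277,114),(376,120),(372,274),(266,271)]
for p in R: print(p,np.round(ray2z(m,p,.105),4))
P=np.array([ray2z(m,p,.105) for p in R])
cv2.imwrite('pics/crop1.png',cv2.resize(im[100:290,220:440],None,fx=3.4,fy=3.1*3.4/3.1*0.9,interpolation=cv2.INTER_CUBIC)[...,::-1]) if 0 else cv2.imwrite('pics/crop1.png',cv2.resize(im[103:288,225:445],None,fx=3.2,fy=3.2,interpolation=cv2.INTER_CUBIC)[...,::-1])
E
```

```text
[309.1 154.2] [300 146  19  18 264] [ 0.6281 -0.0995  0.102 ]
[331.2 193.2] [322 184  19  19 276] [ 0.5541 -0.1368  0.102 ]
[404.2 193.6] [396 186  17  16 221] [ 0.5507 -0.2677  0.102 ]
[400.8 213.3] [393 205  17  17 232] [ 0.5149 -0.2592  0.102 ]
[302. 226.] [293 217  19  19 291] [ 0.4955 -0.0826  0.102 ]
[237.6 241.5] [231 235  14  14 149] [0.4701 0.0317 0.102 ]
(277, 114) [ 0.7061 -0.0424  0.105 ]
(376, 120) [ 0.6905 -0.2249  0.105 ]
(372, 274) [ 0.4084 -0.2009  0.105 ]
(266, 271) [ 0.4173 -0.0176  0.105 ]
```

View pics/crop1.png

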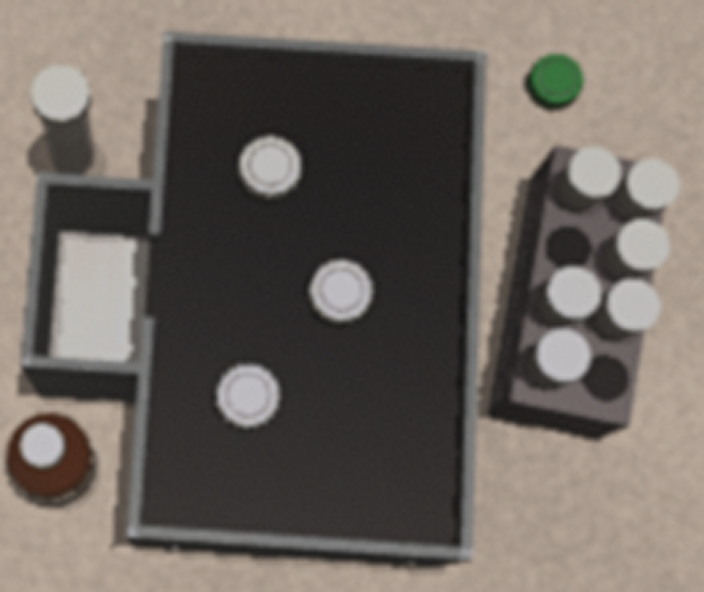

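```bash
cat > fit.py <<'E'
from h import *
m=vision.camera_model('top')
C=[(165,33),(485,54),(468,557),(128,540)]
# tray coords of outer top corners
Q=np.array([(6,-146),(-181,-146),(-181,146),(6,146)])/1e3
G=[(150,236),(150,318)]; GQ=np.array([(6,-24),(6,24)])/1e3  # approx gate posts, outer top
W=np.array([ray2z(m,(c[0]/3.2+225-.35,c[1]/3.2+103-.35),.105)[:2] for c in C])
def T(p,q): c,s=np.cos(p[2]),np.sin(p[2]); return q@np.array([[c,s],[-s,c]])+p[:2]
r=least_squares(lambda p:(T(p,Q)-W).ravel(),[.55,-.03,1.6])
np.save('tray.npy',r.x)
if __name__=='__main__':
    print(r.x,np.round(r.fun*1e3,1))
    c,s=np.cos(r.x[2]),np.sin(r.x[2]);R=np.array([[c,-s],[s,c]])
    for n,w in dict(a=(.6281,-.0995),b=(.5541,-.1368),c=(.4955,-.0826)).items(): print(n,(R.T@(np.array(w)-r.x[:2])*1e3).round(1))
    for g in G:
        w=ray2z(m,(g[0]/3.2+225-.35,g[1]/3.2+103-.35),.105)[:2]; print('post',(R.T@(w-r.x[:2])*1e3).round(1))
    from scipy.spatial.transform import Rotation as Ro
    print(Ro.from_quat(bot.get_obs()['tool_rot']).as_matrix().round(3))
E
python3 fit.py
```

```text
[ 0.56265797 -0.03291772  1.48342993] [ 0.4  1.3  0.9 -0.6 -2.4 -1.8  1.1  1. ]
a [-60.6 -71. ]
b [-104.2   -0.5]
c [-55.4  62.6]
post [  4.9 -23.8]
post [ 1.6 23.4]
[[ 0.937  0.349  0.   ]
 [ 0.349 -0.937 -0.   ]
 [-0.     0.    -1.   ]]
```

```bash
cat > go.py <<'E'
import sys; from h import *
from scipy.spatial.transform import Rotation as Ro
t=np.load('tray.npy'); o=bot.get_obs(); R=Ro.from_quat(o['tool_rot']).as_matrix()
c,s=np.cos(t[2]),np.sin(t[2]); W=np.array([[c,-s],[s,c]]); a0=np.arctan2(R[1,0],R[0,0])
def now(): return np.r_[(W.T@(o['eef_pos'][:2]-t[:2]))*1e3, o['eef_pos'][2]*1e3, a0-t[2]]
if __name__=='__main__':
    print('now tray',now().round(2),'t',round(o['clock'],2),'w',round(o['grip_width']*1e3,1),'F',o['ft_force'].round(1))
    for a in sys.argv[1:]:
        x,y,z,p=map(float,a.split(','))
        d=np.r_[t[:2]+W@[x/1e3,y/1e3],z/1e3]-o['eef_pos']
        tw=-((t[2]+p-a0+np.pi)%(2*np.pi)-np.pi)
        print(a,'->',(R.T@d*100).round(2),round(tw,3))
E
python3 go.py -142,0,200,0
```

```text
now tray [-467.81  348.55  231.33   -1.13] t 0.65 w 85.1 F [0.1 0.  0.7]
-142,0,200,0 -> [ 45.47 -14.44   3.13] -1.127
```

Call:
{"fn": "send_rows", "kwargs": {"motion": "0.62 45.5 -14.4 1 -1.127;0.62 45.5 -14.4 1 -1.127;0.62 45.5 -14.4 1 -1.127;0.62 45.5 -14.4 1 -1.127;0.62 45.5 -14.4 1 -1.127"}}

```text
clock: 1.15
eef_pos: [0.3729, -0.3133, 0.2263]
tool_rot: [0.849, 0.528, 0.0, 0.0]
ft_force: [0.5, -0.6, 0.3]
grip_width: 0.0162
grasp_force: 0.0
```

```bash
python3 go.py -142,0,200,0
```

```text
now tray [-295.91  164.59  226.3    -0.37] t 1.15 w 16.2 F [ 0.5 -0.6  0.3]
-142,0,200,0 -> [20.31  9.76  2.63] -0.371
```

Call:
{"fn": "send_rows", "kwargs": {"motion": "0.62 20.3 9.8 2.6 -0.371;0.62 20.3 9.8 2.6 -0.371;0.62 20.3 9.8 2.6 -0.371;0.62 20.3 9.8 2.6 -0.371;0.62 20.3 9.8 2.6 -0.371"}}

```text
clock: 1.65
eef_pos: [0.5526, -0.174, 0.1993]
tool_rot: [0.738, 0.675, 0.0, -0.0]
ft_force: [-0.9, -1.8, 0.6]
grip_width: 0.0163
grasp_force: 0.0
```

```bash
python3 go.py -142,0,120,0 -142,0,94,0
```

```text
now tray [-141.43   -2.28  199.27   -0.  ] t 1.65 w 16.3 F [-0.9 -1.8  0.6]
-142,0,120,0 -> [-0.06 -0.23  7.93] -0.002
-142,0,94,0 -> [-0.07 -0.23 10.53] -0.002
```

Call:
{"fn": "send_rows", "kwargs": {"motion": "0.62 0 0 5 0;0.62 0 0 8.5 0;0.62 0 0 9.5 0;0.62 0 0 10 0;0.62 0 0 10 0"}}

```text
clock: 2.15
eef_pos: [0.5506, -0.1774, 0.101]
tool_rot: [0.739, 0.673, 0.0, 0.001]
ft_force: [0.4, -0.4, 0.7]
grip_width: 0.0162
grasp_force: 0.0
```

```bash
cat > look.py <<'E'
import sys; from h import *
im,m,o=cam('top'); t=np.load('tray.npy'); c,s=np.cos(t[2]),np.sin(t[2]); W=np.array([[c,-s],[s,c]])
for k,st in caps(im,m):
    for z in (.104,.019):
        p=W.T@(ray2z(m,k,z)[:2]-t[:2])*1e3
        if -180<p[0]<66 and abs(p[1])<140: print(np.round(k),st[4],'z',z,p.round(1))
if len(sys.argv)>1: cv2.imwrite(sys.argv[1],cv2.resize(im[103:288,225:445],None,fx=3.2,fy=3.2)[...,::-1])
E
python3 go.py -142,0,94,0; python3 look.py pics/d1.png
```

```text
now tray [-1.4502e+02 -6.2000e-01  1.0096e+02 -1.0000e-02] t 2.15 w 16.2 F [ 0.4 -0.4  0.7]
-142,0,94,0 -> [ 0.3  -0.06  0.7 ] -0.006
[309. 154.] 267 z 0.104 [-60.5 -70.2]
[309. 154.] 267 z 0.019 [-64.8 -99.1]
[238. 242.] 149 z 0.104 [56.1 98. ]
[238. 242.] 149 z 0.019 [64.5 87.5]
```

View pics/d1.png

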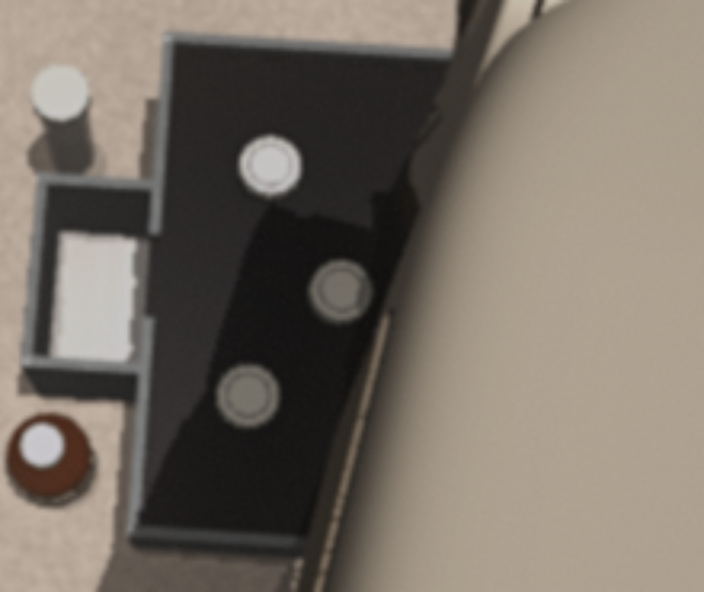

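The picture shows all three caps in place (crop pixels 270,165; 340,291; 248,396). The arm stands behind the middle cap.

Call:
{"fn": "send_rows", "kwargs": {"motion": "0.62 0 0 0.7 0;0.62 0.5 0 0.7 0;0.62 1.2 0 0.7 0;0.62 1.9 0 0.7 0;0.62 2.6 0 0.7 0"}}

```text
clock: 2.7
eef_pos: [0.5528, -0.1503, 0.0935]
tool_rot: [0.739, 0.674, 0.0, 0.0]
ft_force: [-0.5, -0.6, -0.7]
grip_width: 0.0162
grasp_force: 0.2
```

```bash
python3 go.py -30,0,94,0 -13,0,94,0
```

```text
now tray [-1.1781e+02 -3.9000e-01  9.3470e+01 -1.0000e-02] t 2.7 w 16.2 F [-0.5 -0.6 -0.7]
-30,0,94,0 -> [ 8.78 -0.09 -0.05] -0.005
-13,0,94,0 -> [10.48 -0.09 -0.05] -0.005
```

Call:
{"fn": "send_rows", "kwargs": {"motion": "0.62 0.8 0 0 0;0.62 1.6 0 0 0;0.62 2.4 0 0 0;0.62 3.2 0 0 0;0.62 4 0 0 0"}}

```text
clock: 3.2
eef_pos: [0.5563, -0.1105, 0.093]
tool_rot: [0.739, 0.674, -0.0, -0.0]
ft_force: [0.3, -1.2, 0.4]
grip_width: 0.0165
grasp_force: 0.2
```

Call:
{"fn": "send_rows", "kwargs": {"motion": "0.62 0.8 0 0 0;0.62 1.6 0 0 0;0.62 2.4 0 0 0;0.62 3.2 0 0 0;0.62 4 0 0 0"}}

```text
clock: 3.7
eef_pos: [0.56, -0.0707, 0.0931]
tool_rot: [0.739, 0.673, 0.0, 0.0]
ft_force: [-0.1, -0.2, 0.3]
grip_width: 0.0161
grasp_force: 0.2
```

```bash
python3 go.py -13,0,94,0; python3 look.py pics/d2.png
```

```text
now tray [-3.792e+01 -6.200e-01  9.308e+01 -1.000e-02] t 3.7 w 16.1 F [-0.1 -0.2  0.3]
-13,0,94,0 -> [ 2.49 -0.08 -0.09] -0.006
```

View pics/d2.png

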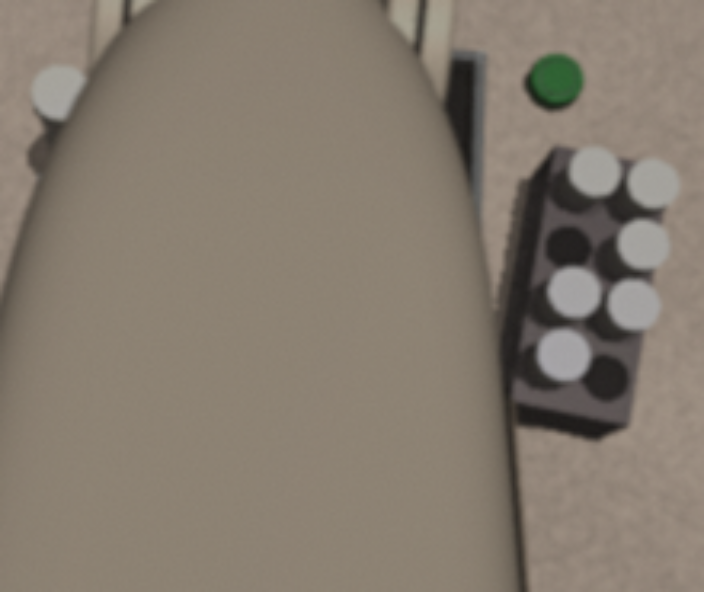

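The arm hides the tray in the top view (only the rack and the green look-alike at 555,80 are visible), so I use the scene camera for this stage.

Call:
{"fn": "send_rows", "kwargs": {"motion": "0.62 0.6 -0.1 0 0;0.62 1.2 -0.1 0 0;0.62 1.8 -0.1 0 0;0.62 2.5 -0.1 0 0;0.62 2.6 -0.1 0 0"}}

```text
clock: 4.25
eef_pos: [0.5614, -0.0445, 0.0931]
tool_rot: [0.739, 0.674, 0.0, -0.0]
ft_force: [0.4, -0.8, 0.3]
grip_width: 0.0159
grasp_force: 0.0
```

```bash
python3 go.py; python3 - <<'E'
from h import *
im,m,o=cam('scene'); cv2.imwrite('pics/s1.png',cv2.resize(im[130:310,90:360],None,fx=2.6,fy=2.6)[...,::-1])
E
```

```text
now tray [-11.65   0.23  93.06  -0.  ] t 4.25 w 15.9 F [ 0.4 -0.8  0.3]
```

View pics/s1.png

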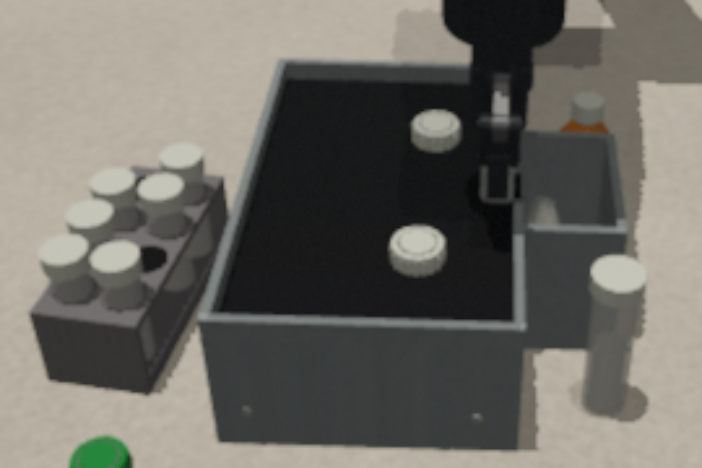

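The first cap is in the slot (a white shape low in it at 542,212). The other two lie undisturbed at (436,130) and (418,250). Next is the +y cap.

Call:
{"fn": "send_rows", "kwargs": {"motion": "0.62 -1 0 0 0;0.62 -1.5 0 -4 0;0.62 -3 0 -5 0.15;0.62 -4.3 -5 -5 0.3;0.62 -4.3 -9.9 -5 0.45"}}

```text
clock: 4.8
eef_pos: [0.4594, -0.0812, 0.1431]
tool_rot: [0.873, 0.488, 0.0, 0.001]
ft_force: [-0.3, 0.4, 0.3]
grip_width: 0.0162
grasp_force: 0.0
```

```bash
python3 go.py -55,101,140,-1.5708
```

```text
now tray [-57.07  98.65 143.09  -0.46] t 4.8 w 16.2 F [-0.3  0.4  0.3]
-55,101,140,-1.5708 -> [ 0.08 -0.3   0.31] 1.107
```

Call:
{"fn": "send_rows", "kwargs": {"motion": "0.62 0.1 -0.3 0 1.107;0.62 0.1 -0.3 0 1.107;0.62 0.1 -0.3 0 1.107;0.62 0.1 -0.3 0 1.107;0.62 0.1 -0.3 0 1.107"}}

```text
clock: 5.3
eef_pos: [0.4571, -0.0777, 0.1432]
tool_rot: [0.991, 0.135, 0.0, 0.0]
ft_force: [0.7, 0.0, 0.4]
grip_width: 0.0162
grasp_force: 0.0
```

```bash
python3 go.py -55,101,112,-1.5708; python3 look.py
```

```text
now tray [-53.79 101.21 143.23  -1.21] t 5.3 w 16.2 F [0.7 0.  0.4]
-55,101,112,-1.5708 -> [-0.02  0.12  3.12] 0.358
[237. 242.] 108 z 0.104 [57.8 98.4]
```

Call:
{"fn": "send_rows", "kwargs": {"motion": "0.62 0 0.1 0 0.358;0.62 0 0.1 0 0.358;0.62 0 0.1 2 0.358;0.62 0 0.1 4 0.358;0.62 0 0.1 4.7 0.358"}}

```text
clock: 5.85
eef_pos: [0.4561, -0.0781, 0.0945]
tool_rot: [0.999, -0.039, -0.002, -0.0]
ft_force: [-0.4, -0.4, 0.4]
grip_width: 0.0166
grasp_force: 0.0
```

```bash
python3 go.py -55,100,94,-1.5708 -55,26,94,-1.5708
```

```text
now tray [-54.28 102.17  94.48  -1.56] t 5.85 w 16.6 F [-0.4 -0.4  0.4]
-55,100,94,-1.5708 -> [0.22 0.07 0.05] 0.008
-55,26,94,-1.5708 -> [7.62 0.14 0.02] 0.008
```

Call:
{"fn": "send_rows", "kwargs": {"motion": "0.62 0.8 0.1 0.1 0;0.62 1.6 0.1 0.1 0;0.62 2.4 0.1 0.1 0;0.62 3.2 0.1 0.1 0;0.62 4 0.1 0.1 0"}}

```text
clock: 6.35
eef_pos: [0.4987, -0.082, 0.0956]
tool_rot: [0.999, -0.04, 0.001, 0.0]
ft_force: [-0.2, 0.2, -0.3]
grip_width: 0.0165
grasp_force: 0.1
```

Call:
{"fn": "send_rows", "kwargs": {"motion": "0.62 0.8 0 0 0;0.62 1.6 0 0 0;0.62 2.4 0 0 0;0.62 3.2 0 0 0;0.62 3.6 0 0 0"}}

```text
clock: 6.85
eef_pos: [0.5343, -0.0848, 0.095]
tool_rot: [0.999, -0.04, 0.0, 0.0]
ft_force: [-0.5, -0.0, 0.1]
grip_width: 0.0161
grasp_force: 0.1
```

Call:
{"fn": "send_rows", "kwargs": {"motion": "0.62 0 0 0 0;0.62 -1.5 0 0 0;0.62 -1.5 0 -3 0;0.62 -1.5 0 -6 0;0.62 -1.5 0 -6 0"}}

```text
clock: 7.35
eef_pos: [0.5209, -0.084, 0.1594]
tool_rot: [0.999, -0.04, 0.004, 0.0]
ft_force: [0.8, -0.5, 0.7]
grip_width: 0.0163
grasp_force: 0.0
```

```bash
python3 go.py -95,0,140,0;  python3 - <<'E'
from h import *
im,m,o=cam('scene'); cv2.imwrite('pics/s2.png',cv2.resize(im[130:310,90:360],None,fx=2.6,fy=2.6)[...,::-1])
t=np.load('tray.npy'); c,s=np.cos(t[2]),np.sin(t[2]); W=np.array([[c,-s],[s,c]])
for k,st in caps(im,m): print(k.round(1),st[4],(W.T@(ray2z(m,k,.1)[:2]-t[:2])*1e3).round(1))
E
```

```text
now tray [-54.5   37.16 159.39  -1.56] t 7.35 w 16.3 F [ 0.8 -0.5  0.7]
-95,0,140,0 -> [3.67 4.07 1.97] -1.564
[177.6   6. ] 121 [-451.9 1335.8]
[299.8  12. ] 251 [  59.2 1294.7]
[382.8   6. ] 171 [ 426.6 1437.6]
[238.5 118. ] 124 [-111.4  313.7]
[302.9 120.2] 116 [ 38.6 311.8]
[257.4 140.1] 286 [-62.4 211.6]
[307.1 127.7] 80 [ 46.9 275. ]
[276.1 147.1] 182 [-21.8 184.1]
[316.8 167.9] 70 [ 58.8 108.2]
[255.8 198.8] 173 [-54.8   1.4]
[250.  223.3] 240 [-60.8 -66. ]
[133.8 228. ] 204 [-245.5  -86.1]
```

View pics/s2.png

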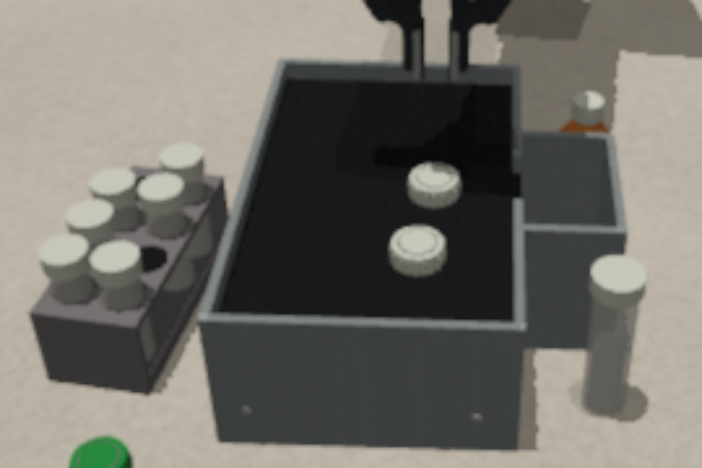

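The cap now lies in front of the gate at (434,184), which my code puts at about tray (-55, 1.5). The last cap is untouched at (418,250).

Call:
{"fn": "send_rows", "kwargs": {"motion": "0.62 0 4.1 2 -1.564;0.62 3.5 4.1 2 -1.564;0.62 3.5 4.1 2 -1.564;0.62 3.5 4.1 2 -1.564;0.62 3.5 4.1 2 -1.564"}}

```text
clock: 7.9
eef_pos: [0.5489, -0.1271, 0.1332]
tool_rot: [0.944, 0.329, -0.001, -0.001]
ft_force: [0.2, 0.7, -0.2]
grip_width: 0.016
grasp_force: 0.0
```

```bash
python3 go.py -95,1,140,0
```

```text
now tray [-95.07   5.52 133.18  -0.81] t 7.9 w 16.0 F [ 0.2  0.7 -0.2]
-95,1,140,0 -> [ 0.33  0.3  -0.68] -0.813
```

Call:
{"fn": "send_rows", "kwargs": {"motion": "0.62 0.3 0.3 0 -0.813;0.62 0.3 0.3 0 -0.813;0.62 0.3 0.3 0 -0.813;0.62 0.3 0.3 0 -0.813;0.62 0.3 0.3 0 -0.813"}}

```text
clock: 8.4
eef_pos: [0.553, -0.1275, 0.1335]
tool_rot: [0.758, 0.652, -0.001, -0.001]
ft_force: [0.1, 0.3, 1.2]
grip_width: 0.0163
grasp_force: 0.0
```

Call:
{"fn": "send_rows", "kwargs": {"motion": "0.62 0 0 0 -0.07;0.62 0 0 1 -0.07;0.62 0 0 2.5 -0.07;0.62 0 0 3.5 -0.07;0.62 0 0 3.9 -0.07"}}

```text
clock: 8.9
eef_pos: [0.5525, -0.1273, 0.0936]
tool_rot: [0.737, 0.676, -0.001, -0.002]
ft_force: [-0.0, 0.2, 0.3]
grip_width: 0.0165
grasp_force: 0.0
```

```bash
python3 go.py -95,1,94,0 -12,0.2,94,0
```

```text
now tray [-94.96   1.89  93.61   0.  ] t 8.9 w 16.5 F [-0.   0.2  0.3]
-95,1,94,0 -> [-0.    0.09 -0.04] 0.001
-12,0.2,94,0 -> [ 8.3   0.17 -0.04] 0.001
```

Call:
{"fn": "send_rows", "kwargs": {"motion": "0.62 0.8 0 0 0;0.62 1.6 0 0 0;0.62 2.4 0.1 0 0;0.62 3.2 0.1 0 0;0.62 4 0.1 0 0"}}

```text
clock: 9.4
eef_pos: [0.559, -0.087, 0.0966]
tool_rot: [0.737, 0.676, 0.0, 0.0]
ft_force: [0.7, 0.0, -0.1]
grip_width: 0.0163
grasp_force: 0.1
```

Call:
{"fn": "send_rows", "kwargs": {"motion": "0.62 0.8 0.1 0 0;0.62 1.6 0.1 0 0;0.62 2.4 0.1 0 0;0.62 3.2 0.1 0 0;0.62 4 0.1 0 0"}}

```text
clock: 9.9
eef_pos: [0.563, -0.0475, 0.0961]
tool_rot: [0.737, 0.676, -0.0, -0.0]
ft_force: [-0.1, 0.4, 0.5]
grip_width: 0.0164
grasp_force: 0.1
```

```bash
python3 go.py -12,0.2,94,0
```

```text
now tray [-14.51  -1.63  96.06   0.  ] t 9.9 w 16.4 F [-0.1  0.4  0.5]
-12,0.2,94,0 -> [ 0.25 -0.18  0.21] 0.002
```

Call:
{"fn": "send_rows", "kwargs": {"motion": "0.62 0.2 -0.1 0.1 0;0.62 0.4 -0.1 0.1 0;0.62 0.5 -0.1 0.1 0;0.62 0.5 -0.1 0.1 0;0.62 0.5 -0.1 0.1 0"}}

```text
clock: 10.4
eef_pos: [0.5624, -0.0434, 0.0951]
tool_rot: [0.737, 0.676, -0.0, 0.0]
ft_force: [-0.1, -0.2, -0.2]
grip_width: 0.0163
grasp_force: 0.0
```

Call:
{"fn": "send_rows", "kwargs": {"motion": "0.62 -1.5 0 0 0;0.62 -1.5 0 -2 0;0.62 -1.5 0 -6 0;0.62 -5 0 -6 0;0.62 -8 0 -6 0"}}

```text
clock: 10.9
eef_pos: [0.5566, -0.1248, 0.157]
tool_rot: [0.737, 0.676, 0.001, 0.002]
ft_force: [-1.0, -0.5, -0.8]
grip_width: 0.0164
grasp_force: 0.0
```

```bash
python3 go.py -60.5,-108,140,1.5708; python3 - <<'E'
from h import *
im,m,o=cam('scene'); a=cv2.resize(im[150:290,170:350],None,fx=2.2,fy=2.2); im2,_,_=cam('top'); b=cv2.resize(im2[120:260,220:400],None,fx=2.2,fy=2.2)
cv2.imwrite('pics/s3.png',np.hstack([a,b])[...,::-1])
E
```

```text
now tray [-92.02  -1.93 157.04   0.  ] t 10.9 w 16.4 F [-1.  -0.5 -0.8]
-60.5,-108,140,1.5708 -> [ 3.13 10.61  1.74] -1.568
```

View pics/s3.png

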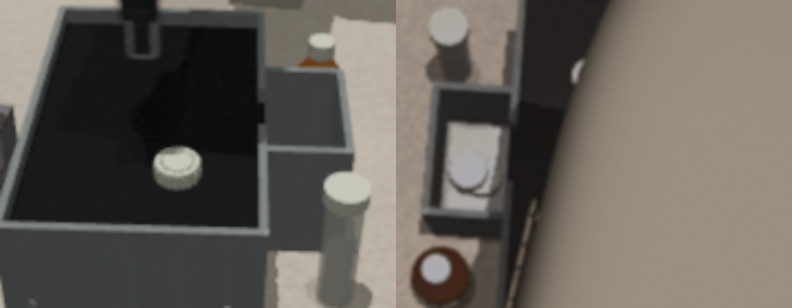

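Left: the deck holds only the last cap, at (178,167). Right: two caps lie in the slot around (468,170) and (485,178). For the last cap I push along tool -x, since tool +x would take the last joint to its limit.

```bash
python3 go.py -60.5,-109,140,-1.5708
```

```text
now tray [-94.61  -0.79 155.56  -0.  ] t 11.0 w 16.3 F [-0.8 -0.  -0.3]
-60.5,-109,140,-1.5708 -> [ 3.45 10.81  1.56] 1.567
```

Call:
{"fn": "send_rows", "kwargs": {"motion": "0.62 3.1 5 0 1.571;0.62 3.1 10.7 0 1.571;0.62 3.1 10.7 0 1.571;0.62 3.1 10.7 0 1.571;0.62 3.1 10.7 0 1.571"}}

```text
clock: 11.5
eef_pos: [0.6651, -0.1014, 0.1538]
tool_rot: [0.934, 0.356, -0.001, -0.0]
ft_force: [-0.4, -0.9, 0.1]
grip_width: 0.0165
grasp_force: 0.0
```

```bash
python3 go.py -60.5,-109,140,-1.5708
```

```text
now tray [ -59.31 -108.01  153.75   -0.75] t 11.5 w 16.5 F [-0.4 -0.9  0.1]
-60.5,-109,140,-1.5708 -> [-0.02  0.16  1.38] 0.816
```

Call:
{"fn": "send_rows", "kwargs": {"motion": "0.62 0 0.2 0 0.816;0.62 0 0.2 0 0.816;0.62 0 0.2 0 0.816;0.62 0 0.2 0 0.816;0.62 0 0.2 1 0.816"}}

```text
clock: 12.0
eef_pos: [0.6669, -0.1033, 0.1463]
tool_rot: [1.0, -0.011, 0.001, 0.0]
ft_force: [0.4, 0.0, 0.8]
grip_width: 0.0163
grasp_force: 0.0
```

```bash
python3 go.py -60.5,-109,94,-1.5708; python3 look.py; python3 - <<'E'
from h import *
im,m,o=cam('scene')
t=np.load('tray.npy'); c,s=np.cos(t[2]),np.sin(t[2]); W=np.array([[c,-s],[s,c]])
for k,st in caps(im,m):
    p=W.T@(ray2z(m,k,.102)[:2]-t[:2])*1e3
    if -180<p[0]<66 and abs(p[1])<140: print(k.round(1),st[4],p.round(1))
E
```

```text
now tray [ -61.01 -110.01  146.26   -1.51] t 12.0 w 16.3 F [0.4 0.  0.8]
-60.5,-109,94,-1.5708 -> [-0.11 -0.06  5.23] 0.066
[246.3 221.9] 112 [-67.  -65.1]
```

Cap unmoved; descend and push toward +y (tool -x).

Call:
{"fn": "send_rows", "kwargs": {"motion": "0.62 -0.1 0 0 0.066;0.62 -0.1 0 2 0.066;0.62 -0.1 0 4 0.066;0.62 -0.1 0 5 0.066;0.62 -0.1 0 5.2 0.066"}}

```text
clock: 12.6
eef_pos: [0.6639, -0.1026, 0.0913]
tool_rot: [0.999, -0.04, -0.002, -0.0]
ft_force: [0.1, -0.2, -0.1]
grip_width: 0.016
grasp_force: 0.0
```

```bash
python3 go.py -60.5,-109,94,-1.5708 -60.5,-26,94,-1.5708
```

```text
now tray [ -60.58 -106.93   91.29   -1.56] t 12.6 w 16.0 F [ 0.1 -0.2 -0.1]
-60.5,-109,94,-1.5708 -> [ 0.21 -0.01 -0.27] 0.008
-60.5,-26,94,-1.5708 -> [-8.09 -0.07 -0.24] 0.008
```

Call:
{"fn": "send_rows", "kwargs": {"motion": "0.62 -0.8 0 -0.3 0;0.62 -1.6 0 -0.3 0;0.62 -2.4 0 -0.3 0;0.62 -3.2 0 -0.3 0;0.62 -4 0 -0.3 0"}}

```text
clock: 13.1
eef_pos: [0.6247, -0.0993, 0.0968]
tool_rot: [0.999, -0.04, 0.001, 0.0]
ft_force: [0.2, 1.0, 0.7]
grip_width: 0.0159
grasp_force: 0.1
```

Call:
{"fn": "send_rows", "kwargs": {"motion": "0.62 -0.8 0 0 0;0.62 -1.6 0 0 0;0.62 -2.4 0 0 0;0.62 -3.2 0 0 0;0.62 -4.1 0 0 0"}}

```text
clock: 13.6
eef_pos: [0.5838, -0.096, 0.0961]
tool_rot: [0.999, -0.04, 0.0, 0.0]
ft_force: [0.1, 0.5, -0.3]
grip_width: 0.016
grasp_force: 0.1
```

Call:
{"fn": "send_rows", "kwargs": {"motion": "0.62 0 0 0 0;0.62 1.5 0 0 0;0.62 1.5 0 -3 0;0.62 1.5 0 -6 0;0.62 1.5 0 -6 0"}}

```text
clock: 14.1
eef_pos: [0.6026, -0.0977, 0.1609]
tool_rot: [0.999, -0.04, 0.005, 0.001]
ft_force: [0.4, -0.3, -0.2]
grip_width: 0.0164
grasp_force: 0.0
```

```bash
python3 go.py -100,0,140,0;  python3 - <<'E'
from h import *
im,m,o=cam('scene'); cv2.imwrite('pics/s4.png',cv2.resize(im[130:310,90:360],None,fx=2.6,fy=2.6)[...,::-1])
t=np.load('tray.npy'); c,s=np.cos(t[2]),np.sin(t[2]); W=np.array([[c,-s],[s,c]])
for k,st in caps(im,m):
    p=W.T@(ray2z(m,k,.102)[:2]-t[:2])*1e3
    if -180<p[0]<66 and abs(p[1])<140: print(k.round(1),st[4],p.round(1))
E
```

```text
now tray [-61.07 -45.49 160.88  -1.56] t 14.1 w 16.4 F [ 0.4 -0.3 -0.2]
-100,0,140,0 -> [-4.59  3.86  2.05] -1.564
[250.8 195.7] 137 [-64.    7.6]
```

View pics/s4.png

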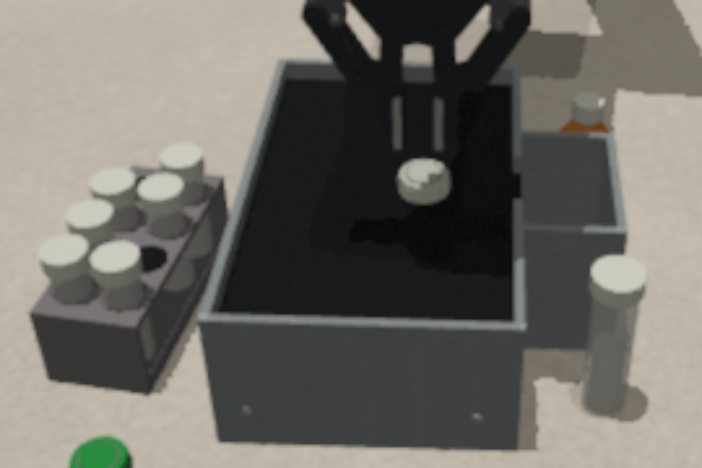

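The last cap lies in front of the gate at (424,181), roughly tray (-61, 3).

Call:
{"fn": "send_rows", "kwargs": {"motion": "0.62 0 3.9 1 -1.564;0.62 -4.8 3.9 1.5 -1.564;0.62 -4.8 3.9 1.5 -1.564;0.62 -4.8 3.9 1.5 -1.564;0.62 -4.8 3.9 1.5 -1.564"}}

```text
clock: 14.65
eef_pos: [0.5469, -0.1321, 0.1394]
tool_rot: [0.944, 0.331, -0.001, -0.001]
ft_force: [0.5, 0.2, 0.3]
grip_width: 0.0163
grasp_force: 0.0
```

```bash
python3 go.py -100,2.5,140,0; python3 - <<'E'
from h import *
t=np.load('tray.npy'); c,s=np.cos(t[2]),np.sin(t[2]); W=np.array([[c,-s],[s,c]]);m=vision.camera_model('scene')
for k in [(253.1,199.6),(256.9,200.8),(250.8,226.2)]: print((W.T@(ray2z(m,k,.097)[:2]-t[:2])*1e3).round(1))
E
```

```text
now tray [-100.18    7.04  139.39   -0.81] t 14.65 w 16.3 F [0.5 0.2 0.3]
-100,2.5,140,0 -> [ 0.34  0.3  -0.06] -0.809
[-59.7   2.9]
[-52.8  -0.3]
[-59.3 -69.7]
```

Call:
{"fn": "send_rows", "kwargs": {"motion": "0.62 0.3 0.3 0 -0.809;0.62 0.3 0.3 0 -0.809;0.62 0.3 0.3 0 -0.809;0.62 0.3 0.3 0 -0.809;0.62 0.3 0.3 0 -0.809"}}

```text
clock: 15.15
eef_pos: [0.5518, -0.1325, 0.1397]
tool_rot: [0.757, 0.654, -0.001, -0.001]
ft_force: [-0.1, 0.1, -0.4]
grip_width: 0.0162
grasp_force: 0.0
```

Call:
{"fn": "send_rows", "kwargs": {"motion": "0.62 0 0 0 -0.07;0.62 0 0 1.5 -0.07;0.62 0 0 3.5 -0.07;0.62 0 0 4.4 -0.07;0.62 0 0 4.4 -0.07"}}

```text
clock: 15.65
eef_pos: [0.5507, -0.1323, 0.0946]
tool_rot: [0.735, 0.678, -0.001, -0.002]
ft_force: [-0.2, 0.1, 0.7]
grip_width: 0.0162
grasp_force: 0.0
```

```bash
python3 go.py -11,0,95,0
```

```text
now tray [-1.0001e+02  3.2500e+00  9.4640e+01  1.0000e-02] t 15.65 w 16.2 F [-0.2  0.1  0.7]
-11,0,95,0 -> [ 8.9   0.37 -0.03] 0.006
```

Call:
{"fn": "send_rows", "kwargs": {"motion": "0.62 0.8 0 0 0;0.62 1.6 0 0 0;0.62 2.4 0.1 0 0;0.62 3.2 0.2 0 0;0.62 4 0.2 0 0"}}

```text
clock: 16.15
eef_pos: [0.5584, -0.0921, 0.0976]
tool_rot: [0.735, 0.678, 0.0, 0.0]
ft_force: [0.2, -0.2, -0.4]
grip_width: 0.0162
grasp_force: 0.1
```

Call:
{"fn": "send_rows", "kwargs": {"motion": "0.62 0.8 0.1 0.1 0;0.62 1.6 0.1 0.1 0;0.62 2.4 0.1 0.1 0;0.62 3.2 0.1 0.1 0;0.62 4 0.1 0.1 0"}}

```text
clock: 16.65
eef_pos: [0.5621, -0.0525, 0.096]
tool_rot: [0.735, 0.678, -0.0, -0.0]
ft_force: [-0.4, -0.4, -0.3]
grip_width: 0.0164
grasp_force: 0.1
```

```bash
python3 go.py -10,0,95,0
```

```text
now tray [-1.959e+01 -1.170e+00  9.603e+01  1.000e-02] t 16.65 w 16.4 F [-0.4 -0.4 -0.3]
-10,0,95,0 -> [ 0.96 -0.11  0.1 ] 0.006
```

Call:
{"fn": "send_rows", "kwargs": {"motion": "0.62 0.4 -0.1 0.1 0;0.62 0.8 -0.1 0.1 0;0.62 1 -0.1 0.1 0;0.62 1 -0.1 0.1 0;0.62 1 -0.1 0.1 0"}}

```text
clock: 17.15
eef_pos: [0.5619, -0.0433, 0.0951]
tool_rot: [0.736, 0.678, -0.0, 0.0]
ft_force: [-0.4, -0.1, -0.4]
grip_width: 0.0162
grasp_force: 0.0
```

Call:
{"fn": "send_rows", "kwargs": {"motion": "0.62 -1.5 0 0 0;0.62 -1.5 0 -3 0;0.62 -1.5 0 -8 0;0.62 -6 0 -10 0;0.62 -11 0 -11 0"}}

```text
clock: 17.65
eef_pos: [0.5546, -0.1532, 0.2085]
tool_rot: [0.734, 0.679, 0.002, 0.003]
ft_force: [0.0, -0.4, 0.2]
grip_width: 0.0165
grasp_force: 0.0
```

```bash
python3 go.py; python3 - <<'E'
from h import *
im,m,o=cam('scene'); a=cv2.resize(im[150:290,170:350],None,fx=2.2,fy=2.2); im2,_,_=cam('top'); b=cv2.resize(im2[120:260,220:400],None,fx=2.2,fy=2.2)
cv2.imwrite('pics/s5.png',np.hstack([a,b])[...,::-1])
E
```

```text
now tray [-1.2050e+02 -2.4900e+00  2.0851e+02  1.0000e-02] t 17.65 w 16.5 F [ 0.  -0.4  0.2]
```

View pics/s5.png

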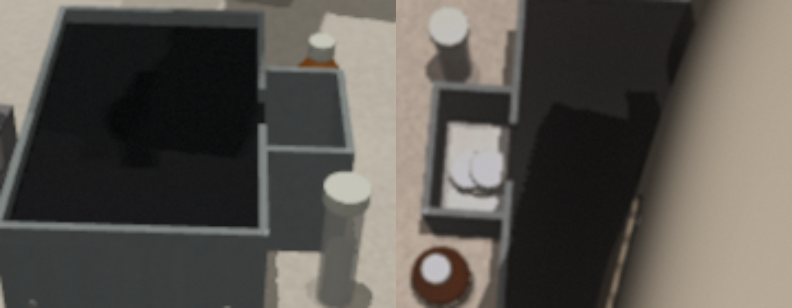

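The deck is empty and the caps are stacked in the slot at about (465,170) and (487,167) in the right half. The tube, bottle and rack stand as before, and the arm is clear.

```bash
python3 -c "
from workcell import workorder; print(workorder.job_done())"
```

```text
the job is handed in; nothing more can be done
None
```

I swept the three white caps one at a time through the gate into the slot and handed the job in at about 18 s. In the last pictures the deck is empty, the caps I can make out lie in the slot, and the bottle, tube and rack stand where they were; the hand-in returned no verdict.

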